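# Set up the bead roller for half-millimetre sheet

## Robot

A 6-joint arm with a two-finger parallel gripper is mounted at the origin on the work surface. World frame = base frame: x ahead of the robot, y to its left, z up, the work surface at z = 0. Lengths are in m, angles in rad, forces in N, time in s.
With the tool pointing down it reaches from about 0.25 to 0.8 m from the base axis. Payload 3.9 kg.
Tool frame: the origin (TCP) lies where the fingers leave the gripper's body, on its centre line; the fingertips stand 73 mm ahead of it and the grasp point (between the pads) lies 54 mm ahead of it (arm.tip_reach is the distance from the TCP to the fingertips, in m); z points along the fingers, y is the line along which they close (so a half turn about z gives the same grasp; the last joint's range is limited). The gripper opens to 85 mm and grips with 20 to 120 N. Pads are 22 mm wide; open, the fingers measure 114 mm over their backs; the gripper's body (76 mm by 85 mm) begins 54 mm behind the grasp point. The pads swing forward as they close: fully open they stand 13 mm farther back than shut.
Start: joints at [-1.171, 0.26, -0.138, 1.173, 0, 1.571], TCP at [0.204, -0.484, 0.304] pointing down, gripper open.
Joint ranges: [-2.78, 2.78], [-0.83, 1.72], [-1.28, 1.37], [-1.9, 2.12], [-1.57, 1.48], [-3.14, 3.14]. Speed limits (rad/s): [2.57, 2.57, 3.14, 3.14, 3.14, 3.14].

## Interface

Orientations are given as a rotation vector (axis times angle).
In Python, from rig import arm, eyes, order gives the robot as it stands.
- The arm moves only by the tool play_rows, never from a script. Its argument "steps" is text: rows parted by semicolons, each of 7 numbers parted by spaces: the turn, a rotation vector about the world's x, y, z in rad, then the shift along the world's x, y, z in m, then the opening, from 0 (shut) to 1 (fully open). In form: wx wy wz x y z gripper; .... A call has 1 to 12 rows; each row is the pose to reach, as a shift and turn from the pose commanded when the call began; what a row does not reach only later rows make up. A row lasts 1/12 s, in which the tool goes at most 41.7 mm and 7.16 degrees, less where a joint would pass 70% of its speed; a pose out of reach is approached as far as the arm can. A call with a gripper value outside its range is refused whole. The fingers move at their own pace and stop on an object; "squeeze" is the grip in N (left out, the last holds). Time passes only in rows, so rows that repeat a pose let the fingers close. It gives the time, the measured TCP pose, the force, the opening and the grip force at its end, in the units of the state.
- arm.observe(): the state, without advancing time (a new reading comes with each control period).
- eyes.get_image(name): name is "scene" or "side" or "wrist"; returns (picture, depth): 384x512x3 uint8, red, green, blue; 384x512 float32, m along the optical axis (not along the pixel's ray), 0 where there is no reading.
- eyes.camera_info(name): a dict with "camera_matrix" (3x3 intrinsics, pixels), "R" (3x3) and "t" (3): a world point X has camera coordinates R X + t. Camera axes: x right, y down, z forward; pixel columns grow to the right and rows downward; lengths in m; the calibration is good to about 2 mm. A picture is of the moment at which its call begins: read the wrist's pose just before it. camera_info takes no time and is no camera call; for the wrist camera it gives the pose at the moment of the call.
- order.hand_in(): hands the job in; it is judged then, once.
The state is a dict: "time_s": time; "joints": joint angles; "qd": joint speeds; "tau": joint torques, N m; "ee_pos": TCP position; "tool_rot": TCP orientation; "wrist_force": force on the tool from outside, world axes, zero at the start; "moment": the same for the moment, N m; "finger_gap": finger opening in m; "grasp_force": force on a finger pad.
Only numpy, scipy, OpenCV 4.12 (cv2) and the standard library are available. Lean on these libraries where they do the work, as an engineer would, in place of code of your own. Each camera call takes 0.05 s, during which the arm holds its last target. There are 200 camera calls.

## Task

Get the bead roller ready for half-millimetre sheet. Lift the work lantern off its infeed table and stand it gently, upright, in the middle of the rubber mat; and set the rolls: turn the pressure screw's T-handle clockwise until it bottoms with the rolls touching, then back it off a quarter of a turn and leave it there. Leave the other things on the bench where they are.

Things in the scene. Friction and masses are not known exactly. Their poses are not given: they have to be found in the camera images.
- roller: the bead roller: red hand-cranked machine bolted to the bench, two steel rolls (60 mm across) one above the other at its open end. Origin on the bench straight below the pressure screw's axis; z up; y along the shafts, from the rolls (y = -45 to -18 mm) to the handwheel (y = +345 mm, 170 mm across). Red arms up to 191 mm high; yoke under the screw's handle 64 x 46 mm, 223 mm high
- infeed (a point): centre of the top of the machine's flat steel infeed table, 130 mm above the bench; 150 mm along the machine's x, 170 mm along its y; axes as roller
- handle (a point): centre of the T-handle of the pressure screw on top of the machine, on the screw's upright axis, 262 mm above the bench. The handle is a dark flat-sided steel bar 90 mm long (point's x axis, turns with it), 14 mm wide (y), 24 mm high (z = -12 to +12 mm), on a 16 mm shank; 27 mm free height below the bar
- screw (a joint): turn of the pressure screw, rad: 0 when bottomed (rolls touching, dead stop; the bar then lies along the machine's x axis), growing as it is unscrewed, anticlockwise seen from above. Right-hand thread, 2 mm a turn: clockwise lowers the upper roll. Starts one to two thirds of a turn open; turns stiffly (0.12 N m) and stays where left
- lantern: black LED work lantern with a clear middle, 84 mm across the base and the cap, 149 mm tall, 0.3 to 0.65 kg, standing on the infeed table. Origin: centre of its underside; z up; top of the cap at z = 105 mm; its carrying handle runs along its x axis
- lantern_handle (a point): middle of the lantern's carrying handle, 142 mm above its underside: a level bar 84 mm long (point's x axis), 16 mm wide (y) and 14 mm high, on an upright at each end, with 30 mm of free height between the bar and the cap; 64 mm free between the uprights
- mat: square black rubber mat, 180 x 180 x 4 mm, lying fixed on the bench to the right of the machine (its y is lower). Origin: centre of its underside; x and y along its edges
- dietray: open steel tray 130 x 160 x 35 mm with four spare dies, fixed, beside the mat (they may be in each other's place). Origin: centre of its underside
- oilcan: bystander: pointed steel oil can, 68 mm across, 165 mm tall. Origin at its underside. To be left alone
- sparedie: bystander: single spare steel die, a disc 62 mm across and 28 mm high lying flat. Origin at its underside. To be left alone
- jar: bystander: glass jar with steel lid, 64 mm across, 85 mm tall. Origin at its underside. To be left alone
- spanner: bystander: steel spanner, 190 mm long, lying along its x axis. Origin at its underside. To be left alone
- rivetbox: bystander: cardboard box 60 x 85 x 40 mm. Origin at its underside. To be left alone
There are look-alikes about, which are no part of the job. What is shaped like the lantern but green or turquoise is not meant.

How it is judged:
On the way:
1. the pressure screw is turned clockwise to its stop (within 0.08 rad of bottomed, for 0.2 s) (value of joint screw below 0.08 rad), for 0.2 s.
At the end, for the whole second after the job is handed in: The pressure screw, having been bottomed, stands a quarter turn open (1.57 rad within 0.25 rad) and still; the lantern stands upright (within 0.1 rad) and at rest on the mat, its centre within 60 mm of the mat's centre along either edge direction (value of joint screw between 1.3208 and 1.8208 rad and velocity of joint screw between -0.05 and 0.05 rad/s and x of lantern in the frame of mat between -0.06 and 0.06 m and y of lantern in the frame of mat between -0.06 and 0.06 m and z of lantern in the frame of mat between 0 and 0.012 m and angle between lantern's own z axis and vertical below 0.1 rad and linear speed of lantern below 0.02 m/s); the robot touches nothing.
It fails at once if the lantern is dropped or knocked down (faster than 0.6 m/s within 40 mm of the bench) (linear speed of lantern above 0.6 m/s and height (world z) of lantern below 0.04 m).
It fails at once if another loose thing on the bench is shifted by more than 30 mm (distance of any of oilcan, sparedie, jar, spanner, rivetbox from where it was at the start of the episode above 0.03 m).
It also fails if it takes over 67 s, if anything falls off the work surface, if the arm or the gripper's body presses on something with over 40 N, if the wrist force passes 120 N, or if a joint passes its speed limit or range.

## Working session

There is one attempt and no reset: what is moved stays moved. The work goes in short steps, Python scripts to look and compute and a tool call to move; the robot and the scene stay as the last step left them, time stands still between calls to the robot, and variables do not carry over. Pictures are saved under pics/ and viewed, at most 10 in all, crops included, and the job is handed in when it is done.

Besides the shell and the picture viewer there is one more tool, called after "Call:" in YAML: its name, and indented under it one key for each argument. play_rows: Moves the arm, as the interface text tells. Its arguments: {"type":"object","properties":{"steps":{"type":"string"},"squeeze":{"type":"number"}},"required":["steps"]}

```bash
mkdir -p pics; cat > h.py <<'E'
import numpy as np, cv2
from rig import arm, eyes, order
def snap(n,f):
    info=eyes.camera_info(n); im,d=eyes.get_image(n)
    np.savez(f'pics/{f}.npz',im=im,d=d,K=info["camera_matrix"],R=info["R"],t=info["t"])
    cv2.imwrite(f'pics/{f}.png',cv2.cvtColor(im,cv2.COLOR_RGB2BGR))
def load(f): return np.load(f'pics/{f}.npz')
def cloud(f):
    z=load(f); d=z['d']; v,u=np.mgrid[:384,:512]
    P=np.linalg.inv(z['K'])@np.stack([u*d,v*d,d]).reshape(3,-1)
    X=(np.array(z['R']).T@(P-np.array(z['t']).reshape(3,1))).T.reshape(384,512,3)
    X[d==0]=np.nan
    return X,z['im']
E
python3 - <<'E'
from h import *
snap('scene','s0'); snap('side','d0')
a=cv2.imread('pics/s0.png');b=cv2.imread('pics/d0.png')
cv2.imwrite('pics/s0b.png',cv2.resize(a,(800,600),interpolation=cv2.INTER_CUBIC))
cv2.imwrite('pics/d0b.png',cv2.resize(b,(800,600),interpolation=cv2.INTER_CUBIC))
print(arm.observe())
for n in('scene','side'):
    i=eyes.camera_info(n);print(n,-np.array(i['R']).T@np.array(i['t']))
E
```

```text
{'time_s': 0.1, 'joints': array([-1.17099484e+00,  2.60608163e-01, -1.39263018e-01,  1.17269885e+00,
        7.97464703e-06,  1.57081538e+00]), 'qd': array([-0.00035827, -0.00119747,  0.00338357,  0.00139333,  0.00014492,
        0.00130042]), 'tau': array([-2.78311143e-05, -4.06507838e+01,  2.54527009e+01,  1.00997637e-02,
       -4.46553395e-05,  1.20680929e-05]), 'ee_pos': array([ 0.20415773, -0.48314075,  0.30314467]), 'tool_rot': array([-3.07733248e+00, -6.23457650e-01,  5.40696301e-04]), 'wrist_force': array([0.28021876, 0.5678877 , 0.1805844 ]), 'moment': array([ 0.00914438,  0.00883819, -0.02734231]), 'grasp_force': 0.0, 'finger_gap': 0.08556105480288347}
scene [ 1.70486482 -0.01924949  1.25300749]
side [0.36338174 0.60372686 0.94360484]
```

View pics/s0b.png

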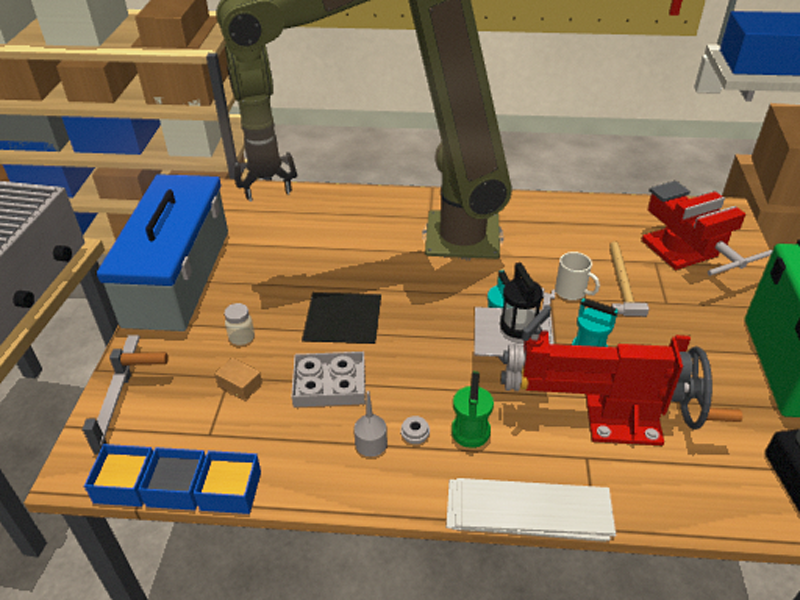

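View pics/d0b.png

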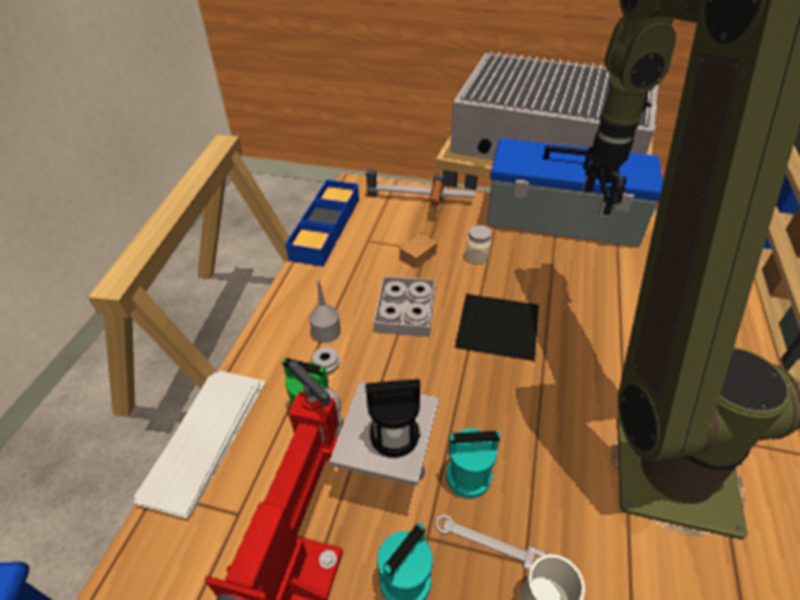

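The scene view shows the mat at (342,317), the tray at (330,378), the lantern on the infeed table at (521,305) and the dark T-handle at (537,320). In the side view they are at (498,326), (405,305), (393,415) and (308,380). Next I'll measure them from depth.

```bash
cat > m.py <<'E'
from h import *
C={f:cloud(f) for f in('s0','d0')}
def rect(P,n):
    (c,s,a)=cv2.minAreaRect((P[:,:2]*1000).astype(np.float32)); print(n,len(P),np.round(c,1),np.round(s,1),round(a,1),'z',np.round(np.nanpercentile(P[:,2],[5,50,95]),3))
for f,(X,im) in C.items():
    u,v=(np.array((342,317) if f=='s0' else (498,326))*.64).astype(int)
    g=im.max(2)<50
    m=g&(np.abs(X[...,2])<.012)&(np.hypot(X[...,0]-X[v,u,0],X[...,1]-X[v,u,1])<.14); rect(X[m],f+' mat')
    # infeed
    box=np.zeros((384,512),bool)
    r=(470,295,560,365) if f=='s0' else (325,375,445,485)
    r=[int(k*.64) for k in r]; box[r[1]:r[3],r[0]:r[2]]=1
    m=box&(np.abs(X[...,2]-.13)<.006); rect(X[m],f+' infeed')
    # high pts
    r=(490,250,570,345) if f=='s0' else (285,350,435,460)
    r=[int(k*.64) for k in r]; box[:]=0;box[r[1]:r[3],r[0]:r[2]]=1
    for lo,hi in((.24,.29),(.255,.285),(.225,.245)):
        m=box&(X[...,2]>lo)&(X[...,2]<hi)
        lab=cv2.connectedComponents(m.astype(np.uint8))
        for i in range(1,lab[0]):
            q=X[lab[1]==i]
            if len(q)>15: rect(q,f'{f} z{lo}-{hi} px{np.argwhere(lab[1]==i).mean(0).round()[::-1]/.64}')
    r=im[...,0].astype(int)>2*im[...,1]; 
    m=r&(np.abs(X[...,2]-.185)<.012)&(X[...,0]<.75)&(X[...,0]>.3)&(np.abs(X[...,1])<.6)
    if m.sum()>20: rect(X[m],f+' redarm')
E
python3 m.py
```

```text
s0 mat 1379 [ 369.8 -288.1] [182.2 176.3] 0.5 z [-0.003  0.003  0.008]
s0 infeed 679 [526.6 119.3] [170.4 157. ] 89.4 z [0.125 0.129 0.133]
s0 z0.24-0.29 px[525.     279.6875] 153 [509.  129.6] [86.4 19.4] 19.3 z [0.243 0.273 0.279]
s0 z0.24-0.29 px[535.9375 323.4375] 175 [639.1 149. ] [16.6 96.7] 55.4 z [0.248 0.269 0.275]
s0 z0.255-0.285 px[525.     276.5625] 125 [509.  129.6] [86.4 19.4] 19.3 z [0.26  0.275 0.28 ]
s0 z0.255-0.285 px[535.9375 321.875 ] 149 [638.8 148.6] [15.5 96.7] 55.4 z [0.257 0.271 0.276]
s0 z0.225-0.245 px[520.3125 292.1875] 295 [510.2 129.9] [81.5 80.4] 77.8 z [0.227 0.233 0.238]
s0 z0.225-0.245 px[535.9375 334.375 ] 20 [641.  150.6] [15.  18.5] 72.5 z [0.225 0.232 0.242]
s0 redarm 1070 [625.4 267.8] [374.7 147.1] 77.6 z [0.175 0.188 0.196]
d0 mat 1636 [ 366.3 -292.7] [174.9 179.9] 2.1 z [-0.002  0.001  0.004]
d0 infeed 1774 [530.7 118. ] [171.2 165.9] 89.9 z [0.125 0.128 0.131]
d0 z0.24-0.29 px[309.375 384.375] 284 [634.6 150.5] [18.6 93.6] 57.3 z [0.248 0.271 0.274]
d0 z0.24-0.29 px[392.1875 387.5   ] 313 [504.8 131. ] [82.5 17.6] 17.8 z [0.246 0.275 0.278]
d0 z0.255-0.285 px[307.8125 382.8125] 248 [633.5 148.9] [14.7 93.6] 57.3 z [0.258 0.271 0.274]
d0 z0.255-0.285 px[392.1875 387.5   ] 281 [504.5 130.9] [81.7 17.6] 17.8 z [0.262 0.275 0.278]
d0 z0.225-0.245 px[393.75   407.8125] 598 [501.  141.6] [82.8 59.3] 19.7 z [0.228 0.232 0.235]
d0 z0.225-0.245 px[309.375 396.875] 20 [634. 155.] [12.6  8.2] 11.3 z [0.227 0.234 0.245]
d0 redarm 1566 [617.8 278.7] [332.1 156.9] 69.3 z [0.177 0.189 0.197]
```

```bash
python3 - <<'E'
from h import *
from scipy.spatial.transform import Rotation as Ro
s=arm.observe(); R=Ro.from_rotvec(s['tool_rot']).as_matrix()
y=R[:,1]; print('tool y yaw',np.degrees(np.arctan2(y[1],y[0])),'j1,j6',np.degrees(s['joints'][[0,5]]),R.round(2),arm.tip_reach)
E
```

```text
tool y yaw -67.09415401603742 j1,j6 [-67.09306217  90.00109185] [[ 0.92  0.39 -0.  ]
 [ 0.39 -0.92  0.  ]
 [ 0.   -0.   -1.  ]] 0.0726
```

Call:
play_rows:
  steps: "0 0 0.12 0.012 0.025 0.010 1; 0 0 0.24 0.025 0.05 0.020 1; 0 0 0.36 0.037 0.075 0.030 1; 0 0 0.48 0.05 0.10 0.040 1; 0 0 0.60 0.062 0.125 0.050 1; 0 0 0.72 0.075 0.15 0.060 1; 0 0 0.84 0.087 0.175 0.070 1; 0 0 0.96 0.10 0.20 0.080 1; 0 0 1.08 0.112 0.225 0.090 1; 0 0 1.20 0.125 0.25 0.10 1; 0 0 1.32 0.137 0.275 0.11 1; 0 0 1.44 0.15 0.30 0.117 1"

```text
time_s: 1.1
ee_pos: [0.3545, -0.1823, 0.4215]
tool_rot: [1.896, 2.504, 0.0]
wrist_force: [0.6, -0.1, -0.1]
finger_gap: 0.0855
grasp_force: 0.0
```

Call:
play_rows:
  steps: "0 0 0.12 0.012 0.025 0 1; 0 0 0.24 0.025 0.05 0 1; 0 0 0.36 0.037 0.075 0 1; 0 0 0.48 0.05 0.10 0 1; 0 0 0.60 0.062 0.125 0 1; 0 0 0.72 0.075 0.15 0 1; 0 0 0.84 0.087 0.175 0 1; 0 0 0.96 0.10 0.20 0 1; 0 0 1.08 0.112 0.225 0 1; 0 0 1.20 0.125 0.25 0 1; 0 0 1.32 0.137 0.275 0 1; 0 0 1.44 0.153 0.30 0 1"

```text
time_s: 2.1
ee_pos: [0.5071, 0.1177, 0.4206]
tool_rot: [0.227, -3.132, 0.0]
wrist_force: [0.3, -0.7, 1.1]
finger_gap: 0.0854
grasp_force: 0.0
```

Call:
play_rows:
  steps: "0 0 0.09 0 0.007 0 1; 0 0 0.18 0 0.014 0 1; 0 0 0.18 0 0.014 0 1; 0 0 0.18 0 0.014 0 1"

```text
time_s: 2.43
ee_pos: [0.5072, 0.1306, 0.4204]
tool_rot: [0.495, -3.101, 0.001]
wrist_force: [-0.5, 0.0, -0.2]
finger_gap: 0.0855
grasp_force: 0.0
```

```bash
cat > tp.py <<'E'
from h import *
from scipy.spatial.transform import Rotation as Ro
def tp():
    s=arm.observe(); R=Ro.from_rotvec(s['tool_rot']).as_matrix()
    print('t',round(s['time_s'],2),'p',s['ee_pos'].round(4),'yaw',np.degrees(np.arctan2(R[1,1],R[0,1])).round(1),'z',R[:,2].round(3),'j',np.degrees(s['joints']).round(1),'F',s['wrist_force'].round(1),'M',s['moment'].round(2),'gap',round(s['finger_gap'],4),'g',round(s['grasp_force'],1))
E
python3 - <<'E'
from tp import *
tp(); snap('wrist','w1')
X,im=cloud('w1')
for n,lo,hi in(('all',.262,.285),):
    m=(X[...,2]>lo)&(X[...,2]<hi)
    lab=cv2.connectedComponents(m.astype(np.uint8))
    for i in range(1,lab[0]):
        q=X[lab[1]==i]
        if len(q)>100: print(len(q),cv2.minAreaRect((q[:,:2]*1000).astype(np.float32)),np.median(q[:,2]))
E
```

```text
t 2.43 p [0.5072 0.1306 0.4204] yaw 108.1 z [-0.001 -0.001 -1.   ] j [14.4 13.7  7.6 84.  -0.  -3.7] F [-0.5  0.  -0.2] M [-0.05  0.   -0.01] gap 0.0855 g 0.0
2042 ((504.7630920410156, 130.46463012695312), (82.97478485107422, 16.001489639282227), 19.965621948242188) 0.2786678178505819
845 ((617.8019409179688, 157.74481201171875), (14.97438907623291, 56.927677154541016), 53.8448486328125) 0.2731282059764024
```

View pics/w1.png

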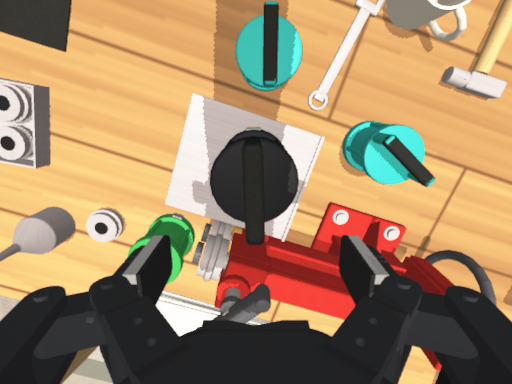

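The wrist view shows the lantern's bar under the gripper at (253,190) and the T-handle at (250,300). Descending and gripping.

Call:
play_rows:
  steps: "0 0 0.03 -0.002 0 -0.02 1; 0 0 0.03 -0.002 0 -0.04 1; 0 0 0.03 -0.002 0 -0.06 1; 0 0 0.03 -0.002 0 -0.08 1; 0 0 0.03 -0.002 0 -0.094 1; 0 0 0.03 -0.002 0 -0.094 0.5; 0 0 0.03 -0.002 0 -0.094 0; 0 0 0.03 -0.002 0 -0.094 0; 0 0 0.03 -0.002 0 -0.094 0; 0 0 0.03 -0.002 0 -0.094 0; 0 0 0.03 -0.002 0 -0.094 0; 0 0 0.03 -0.002 0 -0.094 0"
  squeeze: 60

```text
time_s: 3.48
ee_pos: [0.5061, 0.1301, 0.328]
tool_rot: [-0.543, 3.092, -0.002]
wrist_force: [0.5, -1.9, 5.2]
finger_gap: 0.0149
grasp_force: 60.4
```

```bash
python3 -c "
from tp import *
tp()"
```

```text
t 3.48 p [0.5061 0.1301 0.328 ] yaw 109.9 z [ 0.003 -0.001 -1.   ] j [14.5 14.  -5.5 70.4 -0.1 -5.5] F [ 0.5 -1.9  5.2] M [-0.38 -0.09  0.01] gap 0.0149 g 60.4
```

Call:
play_rows:
  steps: "0 0 0 0 0 0.01 0; 0 0 0 0 0 0.025 0; 0 0 0 0 0 0.045 0; 0 0 0 0 0 0.06 0; 0 0 0 0 0 0.07 0; 0 0 0 0 0 0.07 0; 0 0 0 0 0 0.07 0"

```text
time_s: 4.07
ee_pos: [0.5053, 0.1306, 0.3968]
tool_rot: [0.544, -3.094, -0.001]
wrist_force: [-0.4, -0.3, -5.2]
finger_gap: 0.015
grasp_force: 59.4
```

Call:
play_rows:
  steps: "0 0 0 -0.004 -0.012 0 0; 0 0 0 -0.010 -0.03 0 0; 0 0 0 -0.018 -0.055 0 0; 0 0 0 -0.026 -0.08 0 0; 0 0 0 -0.034 -0.105 0 0; 0 0 0 -0.042 -0.13 0 0; 0 0 0 -0.05 -0.155 0 0; 0 0 0 -0.058 -0.18 0 0; 0 0 0 -0.067 -0.205 0 0; 0 0 0 -0.075 -0.23 0 0; 0 0 0 -0.083 -0.255 0 0; 0 0 0 -0.091 -0.28 0 0"

```text
time_s: 5.07
ee_pos: [0.4125, -0.1507, 0.3957]
tool_rot: [0.544, -3.092, -0.002]
wrist_force: [1.4, -0.2, -4.7]
finger_gap: 0.0145
grasp_force: 59.4
```

Call:
play_rows:
  steps: "0 0 0 -0.008 -0.025 0 0; 0 0 0 -0.016 -0.05 0 0; 0 0 0 -0.024 -0.075 0 0; 0 0 0 -0.032 -0.097 0 0; 0 0 0 -0.037 -0.115 0 0; 0 0 0 -0.042 -0.13 0 0; 0 0 0 -0.045 -0.138 0 0; 0 0 0 -0.046 -0.141 0 0; 0 0 0 -0.046 -0.141 0 0; 0 0 0 -0.046 -0.141 0 0; 0 0 0 -0.046 -0.141 0 0; 0 0 0 -0.046 -0.141 0 0"

```text
time_s: 6.07
ee_pos: [0.3686, -0.2898, 0.3969]
tool_rot: [-0.546, 3.094, 0.0]
wrist_force: [-0.6, 0.1, -3.9]
finger_gap: 0.0149
grasp_force: 59.4
```

```bash
python3 - <<'E'
from tp import *
tp(); snap('side','d2'); snap('scene','s2')
a=cv2.imread('pics/d2.png')[90:330,150:470]; b=cv2.imread('pics/s2.png')[90:330,130:450]
cv2.imwrite('pics/x2.png',cv2.resize(np.vstack([a,b]),None,fx=1.25,fy=1.25))
E
```

```text
t 6.07 p [ 0.3686 -0.2898  0.3969] yaw 110.0 z [ 0.  0. -1.] j [-38.2   8.   -3.1  79.    0.  -58.2] F [-0.6  0.1 -3.9] M [-0.03 -0.   -0.02] gap 0.0149 g 59.4
```

View pics/x2.png

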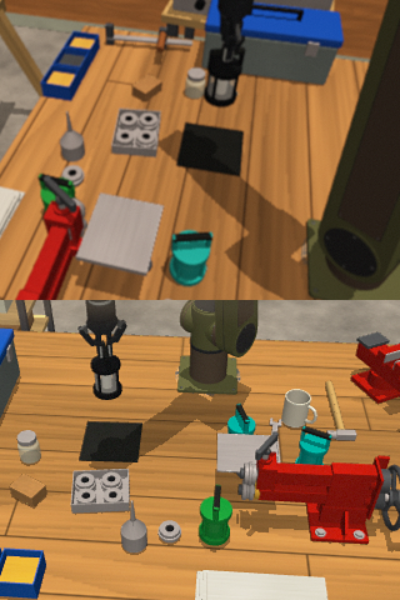

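The lantern hangs upright over the mat (top-left view (222,85), lower view (106,380)). Lowering it.

Call:
play_rows:
  steps: "0 0 0 0 0 -0.012 0; 0 0 0 0 0 -0.032 0; 0 0 0 0 0 -0.055 0; 0 0 0 0 0 -0.08 0; 0 0 0 0 0 -0.105 0; 0 0 0 0 0 -0.13 0; 0 0 0 0 0 -0.15 0; 0 0 0 0 0 -0.165 0; 0 0 0 0 0 -0.175 0; 0 0 0 0 0 -0.182 0; 0 0 0 0 0 -0.186 0; 0 0 0 0 0 -0.188 0"

```text
time_s: 7.17
ee_pos: [0.3685, -0.2905, 0.2087]
tool_rot: [0.545, -3.094, -0.0]
wrist_force: [-0.4, -0.6, -3.7]
finger_gap: 0.0148
grasp_force: 59.3
```

Call:
play_rows:
  steps: "0 0 0 0 0 -0.001 0; 0 0 0 0 0 -0.002 0; 0 0 0 0 0 -0.003 0; 0 0 0 0 0 -0.004 0; 0 0 0 0 0 -0.005 0; 0 0 0 0 0 -0.006 0; 0 0 0 0 0 -0.006 0"

```text
time_s: 7.75
ee_pos: [0.3683, -0.2906, 0.2028]
tool_rot: [0.544, -3.094, -0.0]
wrist_force: [0.7, 0.1, -5.1]
finger_gap: 0.015
grasp_force: 59.3
```

Call:
play_rows:
  steps: "0 0 0 0 0 -0.001 0; 0 0 0 0 0 -0.002 0; 0 0 0 0 0 -0.002 0; 0 0 0 0 0 -0.002 0"

```text
time_s: 8.08
ee_pos: [0.3687, -0.2912, 0.2019]
tool_rot: [-0.544, 3.093, -0.003]
wrist_force: [-1.6, -0.6, 5.1]
finger_gap: 0.0148
grasp_force: 60.6
```

Call:
play_rows:
  steps: "0 0 0 0 0 -0.001 0; 0 0 0 0 0 -0.002 0; 0 0 0 0 0 -0.002 0; 0 0 0 0 0 -0.002 0"

```text
time_s: 8.42
ee_pos: [0.3686, -0.2914, 0.2017]
tool_rot: [-0.543, 3.093, -0.005]
wrist_force: [-5.7, 1.4, 20.1]
finger_gap: 0.0148
grasp_force: 62.7
```

Call:
play_rows:
  steps: "0 0 0 0 0 0.002 0; 0 0 0 0 0 0.0025 0; 0 0 0 0 0 0.0025 0.1; 0 0 0 0 0 0.0025 0.25; 0 0 0 0 0 0.0025 0.5; 0 0 0 0 0 0.0025 0.8; 0 0 0 0 0 0.0025 1; 0 0 0 0 0 0.0025 1; 0 0 0 0 0 0.0025 1; 0 0 0 0 0 0.0025 1; 0 0 0 0 0 0.01 1; 0 0 0 0 0 0.03 1"

```text
time_s: 9.42
ee_pos: [0.3669, -0.2895, 0.2273]
tool_rot: [0.544, -3.09, -0.006]
wrist_force: [1.1, -0.1, -0.1]
finger_gap: 0.0851
grasp_force: 0.0
```

Call:
play_rows:
  steps: "0 0 0 0 0 0.03 1; 0 0 0 0 0 0.06 1; 0 0 0 0 0 0.09 1; 0 0 0 0 0 0.12 1; 0 0 0 0 0 0.15 1; 0 0 0 0 0 0.18 1; 0 0 0 0 0 0.19 1; 0 0 0 0 0 0.19 1"

```text
time_s: 10.08
ee_pos: [0.3692, -0.2913, 0.4227]
tool_rot: [-0.543, 3.089, -0.008]
wrist_force: [0.5, -0.8, 0.1]
finger_gap: 0.0855
grasp_force: 0.0
```

```bash
python3 - <<'E'
from tp import *
tp(); snap('side','d3'); snap('scene','s3')
a=cv2.imread('pics/d3.png')[110:290,180:420]; b=cv2.imread('pics/s3.png')[110:290,130:370]
cv2.imwrite('pics/x3.png',cv2.resize(np.vstack([a,b]),None,fx=1.6,fy=1.6,interpolation=cv2.INTER_CUBIC))
for f in('d3','s3'):
    X,im=cloud(f)
    for lo,hi in((.135,.162),(.1,.114)):
        m=(X[...,2]>lo)&(X[...,2]<hi)&(np.hypot(X[...,0]-.368,X[...,1]+.29)<.07); q=X[m]; print(len(q),cv2.minAreaRect((q[:,:2]*1000).astype(np.float32)),np.median(q[:,2]))
E
```

```text
t 10.08 p [ 0.3692 -0.2913  0.4227] yaw 109.9 z [ 0.006 -0.004 -1.   ] j [-38.3   7.8   0.6  82.3   0.  -58.2] F [ 0.5 -0.8  0.1] M [-0.02 -0.05 -0.02] gap 0.0855 g 0.0
135 ((367.6940612792969, -289.3253173828125), (82.91256713867188, 19.821441650390625), 20.730140686035156) 0.14803004579310203
283 ((364.99017333984375, -283.32708740234375), (84.58572387695312, 68.59247589111328), 23.26144790649414) 0.10587043949299452
75 ((369.508056640625, -289.3160400390625), (85.48826599121094, 15.79370403289795), 18.968475341796875) 0.14973767219493378
219 ((371.8708190917969, -287.3804626464844), (83.85902404785156, 79.15886688232422), 10.25474739074707) 0.10672600728208635
```

View pics/x3.png

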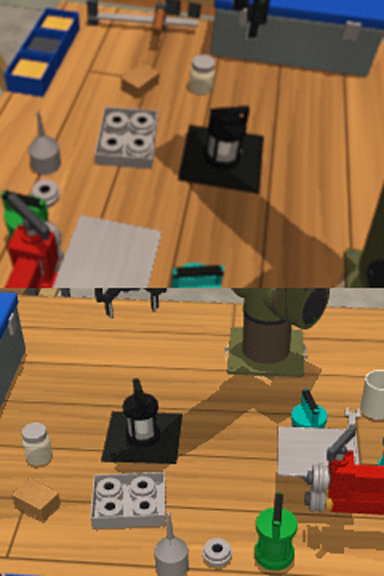

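The lantern stands upright on the mat (view (225,140) above, (141,420) below), within 3 mm of the centre. On to the handle.

Call:
play_rows:
  steps: "0 0 0.11 0.013 0.022 0 1; 0 0 0.22 0.026 0.044 0 1; 0 0 0.33 0.04 0.066 0 1; 0 0 0.44 0.053 0.088 0 1; 0 0 0.55 0.067 0.11 0 1; 0 0 0.66 0.08 0.132 0 1; 0 0 0.77 0.094 0.154 0 1; 0 0 0.88 0.107 0.176 0 1; 0 0 0.99 0.12 0.198 0 1; 0 0 1.10 0.134 0.22 0 1; 0 0 1.21 0.147 0.242 0 1; 0 0 1.32 0.16 0.264 0 1"

```text
time_s: 11.18
ee_pos: [0.5281, -0.0253, 0.4169]
tool_rot: [2.331, -2.103, -0.004]
wrist_force: [-1.0, -0.4, 0.1]
finger_gap: 0.0853
grasp_force: 0.0
```

```bash
python3 - <<'E'
from tp import *
tp()
def r(q,n): print(n,len(q),[np.round(k,1) for k in cv2.minAreaRect((q[:,:2]*1000).astype(np.float32))],np.median(q[:,2]).round(3))
for f in('d3','s3'):
    X,im=cloud(f); 
    m=(np.abs(X[...,2]-.13)<.006)&(np.abs(X[...,0]-.53)<.1)&(np.abs(X[...,1]-.118)<.1); 
    lab=cv2.connectedComponentsWithStats(m.astype(np.uint8)); i=1+lab[2][1:,4].argmax(); r(X[lab[1]==i],f+' infeed')
    m=(X[...,2]>.266)&(X[...,2]<.285)&(np.hypot(X[...,0]-.636,X[...,1]-.149)<.07);r(X[m],f+' handle top')
    q=X[m][:,:2]; c=q.mean(0); e=np.linalg.svd(q-c,full_matrices=0)[2][0]; print(c,np.degrees(np.arctan2(e[1],e[0])))
E
```

```text
t 11.18 p [ 0.5281 -0.0253  0.4169] yaw -174.1 z [-0.004  0.    -1.   ] j [ -2.7  14.3   8.   83.9  -0.  -98.6] F [-1.  -0.4  0.1] M [-0.03 -0.04  0.02] gap 0.0853 g 0.0
d3 infeed 3072 [array([523., 118.]), array([150.2, 172. ]), np.float64(0.0)] 0.128
d3 handle top 191 [array([633.9, 148.6]), array([14.3, 94.5]), np.float64(56.6)] 0.272
[0.6330305  0.15016395] 147.2060673743065
s3 infeed 902 [array([524.1, 108.8]), array([148.9, 161.8]), np.float64(88.7)] 0.128
s3 handle top 108 [array([637. , 149.1]), array([15.2, 95. ]), np.float64(56.4)] 0.272
[0.64087543 0.14748503] -32.669761200747004
```

Call:
play_rows:
  steps: "0 0 0.11 0.013 0.022 0 1; 0 0 0.22 0.026 0.044 0 1; 0 0 0.33 0.04 0.066 0 1; 0 0 0.44 0.053 0.088 0 1; 0 0 0.55 0.067 0.11 0 1; 0 0 0.66 0.08 0.132 0 1; 0 0 0.77 0.094 0.154 0 1; 0 0 0.89 0.107 0.1755 0 1; 0 0 0.89 0.107 0.1755 -0.02 1; 0 0 0.89 0.107 0.1755 -0.04 1; 0 0 0.89 0.107 0.1755 -0.04 1; 0 0 0.89 0.107 0.1755 -0.04 1"

```text
time_s: 12.18
ee_pos: [0.6341, 0.1487, 0.3761]
tool_rot: [3.006, -0.902, -0.009]
wrist_force: [0.2, 0.8, 0.8]
finger_gap: 0.0853
grasp_force: 0.0
```

```bash
python3 - <<'E'
from tp import *
tp(); snap('wrist','w4')
E
```

```text
t 12.18 p [0.6341 0.1487 0.3761] yaw -123.4 z [-0.006 -0.002 -1.   ] j [  13.2   27.7   22.4   85.    -0.  -133.4] F [0.2 0.8 0.8] M [ 0.02  0.07 -0.05] gap 0.0853 g 0.0
```

View pics/w4.png

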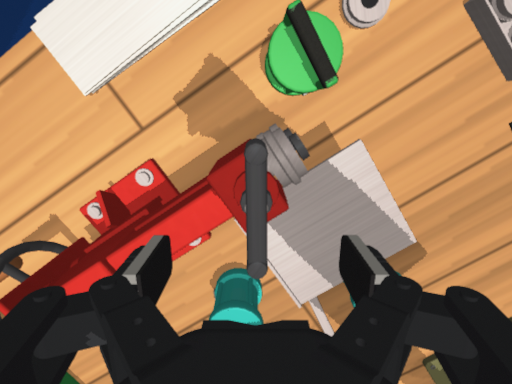

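The wrist view shows the bar running from (256,145) to (258,268), centred between the fingers and aligned with them. Descending and gripping.

Call:
play_rows:
  steps: "0 0 0 0.001 0 -0.02 1; 0 0 0 0.001 0 -0.04 1; 0 0 0 0.001 0 -0.055 1; 0 0 0 0.001 0 -0.06 1; 0 0 0 0.001 0 -0.06 0.5; 0 0 0 0.001 0 -0.06 0; 0 0 0 0.001 0 -0.06 0; 0 0 0 0.001 0 -0.06 0; 0 0 0 0.001 0 -0.06 0; 0 0 0 0.001 0 -0.06 0; 0 0 0 0.001 0 -0.06 0"
  squeeze: 60

```text
time_s: 13.15
ee_pos: [0.6355, 0.147, 0.3208]
tool_rot: [3.005, -0.904, 0.002]
wrist_force: [-3.0, -4.9, 7.5]
finger_gap: 0.0191
grasp_force: 58.5
```

```bash
python3 -c "
from tp import *
tp()"
```

```text
t 13.15 p [0.6355 0.147  0.3208] yaw -123.5 z [ 0.    -0.004 -1.   ] j [  13.1   27.7   14.2   76.5   -0.2 -133.4] F [-3.  -4.9  7.5] M [-1.28  0.94  0.  ] gap 0.0191 g 58.5
```

Call:
play_rows:
  steps: "0 0 0 0 0 0 0; 0 0 0 0 0 0 0; 0 0 0 0 0 0 0"

```text
time_s: 13.4
ee_pos: [0.6355, 0.147, 0.3208]
tool_rot: [3.005, -0.904, 0.002]
wrist_force: [-3.1, -4.4, 6.7]
finger_gap: 0.0188
grasp_force: 58.5
```

```bash
python3 - <<'E'
from tp import *
tp(); snap('wrist','w5')
E
```

```text
t 13.4 p [0.6355 0.147  0.3208] yaw -123.5 z [ 0.    -0.004 -1.   ] j [  13.1   27.6   14.1   76.5   -0.2 -133.4] F [-3.1 -4.4  6.7] M [-1.25  0.88  0.  ] gap 0.0188 g 58.5
```

View pics/w5.png

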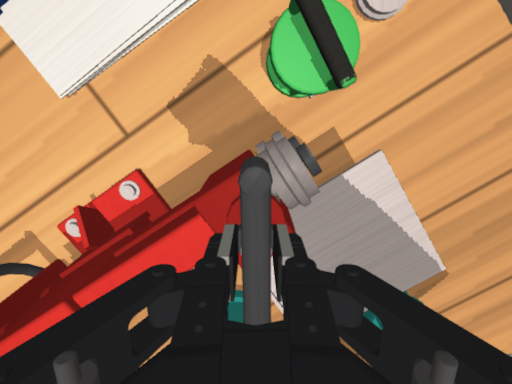

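The bar is held symmetrically between the pads at (256,260). Turning clockwise.

Call:
play_rows:
  steps: "0 0 -0.05 0 0 0 0; 0 0 -0.15 0 0 0 0; 0 0 -0.25 0 0 0 0; 0 0 -0.35 0 0 0 0; 0 0 -0.45 0 0 0 0; 0 0 -0.55 0 0 0 0; 0 0 -0.65 0 0 0 0; 0 0 -0.75 0 0 0 0; 0 0 -0.85 0 0 0 0; 0 0 -0.95 0 0 0 0; 0 0 -1.05 0 0 0 0; 0 0 -1.05 0 0 0 0"

```text
time_s: 14.45
ee_pos: [0.6354, 0.147, 0.3205]
tool_rot: [2.144, -2.293, 0.004]
wrist_force: [-3.7, -5.3, 6.1]
finger_gap: 0.0187
grasp_force: 58.5
```

```bash
python3 - <<'E'
from tp import *
tp()
snap('side','d6')
X,im=cloud('d6')
m=(X[...,2]>.25)&(X[...,2]<.277)&(np.hypot(X[...,0]-.636,X[...,1]-.149)<.065)&(np.hypot(X[...,0]-.636,X[...,1]-.149)>.02)
print(m.sum())
E
```

```text
t 14.45 p [0.6354 0.147  0.3205] yaw 176.2 z [-0.    -0.004 -1.   ] j [ 13.1  27.7  14.1  76.5  -0.2 -73.1] F [-3.7 -5.3  6.1] M [-1.15  0.93 -0.02] gap 0.0187 g 58.5
138
```

```bash
python3 - <<'E'
from tp import *
snap('wrist','w6')
a=cv2.resize(cv2.imread('pics/w6.png'),None,fx=.75,fy=.75); b=cv2.resize(cv2.imread('pics/d6.png')[190:310,150:290],(392,336))
c=np.zeros((336,800,3),np.uint8); c[:288,:384]=a; c[:,392:784]=b; cv2.imwrite('pics/x6.png',c)
E
```

```text
(no output)
```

View pics/x6.png

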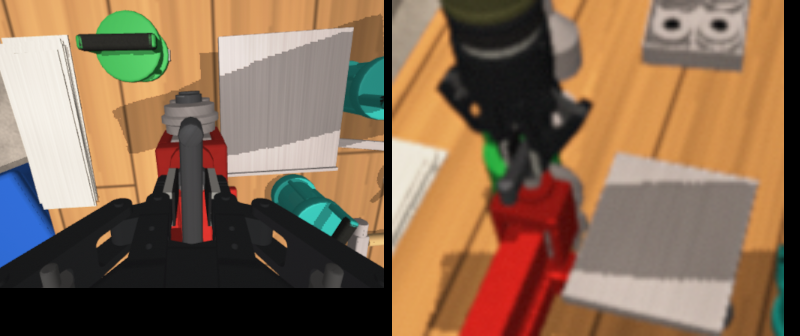

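The bar has turned along with the gripper (190,180 in the wrist crop). Continuing.

Call:
play_rows:
  steps: "0 0 -0.1 0 0 0 0; 0 0 -0.22 0 0 0 0; 0 0 -0.34 0 0 0 0; 0 0 -0.46 0 0 0 0; 0 0 -0.58 0 0 0 0; 0 0 -0.70 0 0 0 0; 0 0 -0.82 0 0 0 0; 0 0 -0.94 0 0 0 0; 0 0 -1.06 0 0 0 0; 0 0 -1.18 0 0 0 0; 0 0 -1.30 0 0 0 0; 0 0 -1.38 0 0 0 0"

```text
time_s: 15.55
ee_pos: [0.6354, 0.1472, 0.3201]
tool_rot: [0.192, -3.135, 0.005]
wrist_force: [-4.4, -5.7, 5.0]
finger_gap: 0.0187
grasp_force: 58.5
```

Call:
play_rows:
  steps: "0 0 -0.03 0 0 0 0; 0 0 -0.06 0 0 0 0; 0 0 -0.09 0 0 0 0; 0 0 -0.12 0 0 0 0; 0 0 -0.12 0 0 0 0"

```text
time_s: 15.97
ee_pos: [0.6354, 0.1472, 0.3201]
tool_rot: [0.01, -3.141, 0.005]
wrist_force: [-3.5, -5.7, 3.8]
finger_gap: 0.0187
grasp_force: 58.5
```

```bash
python3 -c "
from tp import *
tp()"
```

```text
t 15.97 p [0.6354 0.1472 0.3201] yaw 90.4 z [-0.001 -0.003 -1.   ] j [13.1 27.7 14.1 76.5 -0.2 12.7] F [-3.5 -5.7  3.8] M [-0.92  0.76 -0.  ] gap 0.0187 g 58.5
```

Call:
play_rows:
  steps: "0 0 -0.02 0 0 0 0; 0 0 -0.04 0 0 0 0; 0 0 -0.06 0 0 0 0; 0 0 -0.06 0 0 0 0"

```text
time_s: 16.3
ee_pos: [0.6354, 0.1472, 0.32]
tool_rot: [-0.083, -3.14, 0.006]
wrist_force: [-4.2, -5.7, 3.9]
finger_gap: 0.0188
grasp_force: 58.6
```

```bash
python3 -c "
from tp import *
tp()"
```

```text
t 16.3 p [0.6354 0.1472 0.32  ] yaw 87.0 z [-0.001 -0.004 -1.   ] j [13.1 27.7 14.1 76.5 -0.2 16.1] F [-4.2 -5.7  3.9] M [-0.91  0.76  0.24] gap 0.0188 g 58.6
```

Call:
play_rows:
  steps: "0 0 -0.02 0 0 0 0; 0 0 -0.04 0 0 0 0; 0 0 -0.05 0 0 0 0; 0 0 -0.05 0 0 0 0; 0 0 -0.05 0 0 0 0"

```text
time_s: 16.72
ee_pos: [0.6354, 0.1473, 0.3201]
tool_rot: [-0.159, -3.137, 0.006]
wrist_force: [-2.7, -4.4, 3.6]
finger_gap: 0.0187
grasp_force: 58.6
```

```bash
python3 -c "
from tp import *
tp(); snap('wrist','w7')"
```

```text
t 16.72 p [0.6354 0.1473 0.3201] yaw 84.2 z [-0.001 -0.004 -1.   ] j [13.1 27.7 14.1 76.5 -0.2 18.9] F [-2.7 -4.4  3.6] M [-0.98  0.65  0.59] gap 0.0187 g 58.6
```

View pics/w7.png

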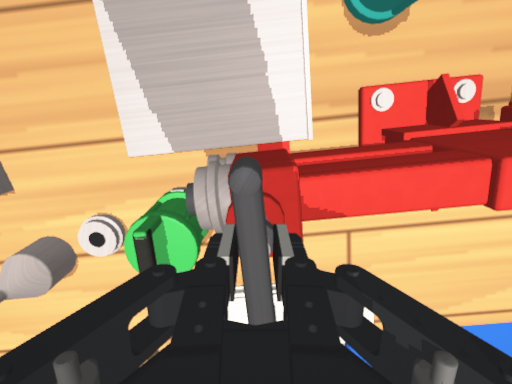

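The bar now sits skewed in the pads, (245,175) to (262,310), with the moment up to 0.6 N m, so the screw is at its stop. Backing off.

Call:
play_rows:
  steps: "0 0 0.05 0 0 0 0; 0 0 0.17 0 0 0 0; 0 0 0.29 0 0 0 0; 0 0 0.41 0 0 0 0; 0 0 0.53 0 0 0 0; 0 0 0.65 0 0 0 0; 0 0 0.77 0 0 0 0; 0 0 0.89 0 0 0 0; 0 0 1.01 0 0 0 0; 0 0 1.13 0 0 0 0; 0 0 1.25 0 0 0 0; 0 0 1.35 0 0 0 0"

```text
time_s: 17.77
ee_pos: [0.6354, 0.147, 0.3204]
tool_rot: [1.84, -2.544, 0.004]
wrist_force: [-3.3, -4.7, 5.9]
finger_gap: 0.019
grasp_force: 58.9
```

Call:
play_rows:
  steps: "0 0 0.08 0 0 0 0; 0 0 0.16 0 0 0 0; 0 0 0.22 0 0 0 0; 0 0 0.26 0 0 0 0; 0 0 0.26 0 0 0 0; 0 0 0.26 0 0 0 0"

```text
time_s: 18.27
ee_pos: [0.6354, 0.147, 0.3205]
tool_rot: [2.148, -2.289, 0.004]
wrist_force: [-3.1, -6.0, 6.0]
finger_gap: 0.0186
grasp_force: 58.9
```

```bash
python3 - <<'E'
from tp import *
tp(); snap('wrist','w8')
X,im=cloud('w8')
m=(X[...,2]>.262)&(X[...,2]<.28)&(np.hypot(X[...,0]-.636,X[...,1]-.149)<.06)
v,u=np.nonzero(m); k=(u>225)&(u<285)
q=X[v[k],u[k],:2]; c=q.mean(0); e=np.linalg.svd(q-c,full_matrices=0)[2][0]; print(len(q),c,np.degrees(np.arctan2(e[1],e[0])))
for f in('w7','w6'):
  X,im=cloud(f);m=(X[...,2]>.262)&(X[...,2]<.28)&(np.hypot(X[...,0]-.636,X[...,1]-.149)<.06)
  v,u=np.nonzero(m); k=(u>225)&(u<285)
  q=X[v[k],u[k],:2]; c=q.mean(0); e=np.linalg.svd(q-c,full_matrices=0)[2][0]; print(f,len(q),c,np.degrees(np.arctan2(e[1],e[0])))
E
```

```text
t 18.27 p [0.6354 0.147  0.3205] yaw 176.3 z [-0.    -0.004 -1.   ] j [ 13.1  27.7  14.1  76.5  -0.2 -73.2] F [-3.1 -6.   6. ] M [-1.13  0.93 -0.01] gap 0.0186 g 58.9
5385 [0.63414982 0.13808342] 86.38645410964385
w7 5391 [0.62469719 0.14884708] 0.12184195231087346
w6 5397 [0.63423112 0.13803598] 87.28704417003546
```

Bottomed at 0.1° and now at 86.4°. I'll add the last few degrees, then release.

Call:
play_rows:
  steps: "0 0 0.03 0 0 0 0; 0 0 0.06 0 0 0 0; 0 0 0.06 0 0 0 0; 0 0 0.06 0 0 0 0.1; 0 0 0.06 0 0 0 0.3; 0 0 0.06 0 0 0 0.6; 0 0 0.06 0 0 0 1; 0 0 0.06 0 0 0 1; 0 0 0.06 0 0 0 1; 0 0 0.06 0 0 0 1; 0 0 0.06 0 0 0 1"

```text
time_s: 19.23
ee_pos: [0.6364, 0.149, 0.3188]
tool_rot: [2.219, -2.224, -0.0]
wrist_force: [0.6, 0.1, -0.0]
finger_gap: 0.0852
grasp_force: 0.0
```

Call:
play_rows:
  steps: "0 0 0 0 0 0.01 1; 0 0 0 0 0 0.03 1; 0 0 0 0 0 0.055 1; 0 0 0 0 0 0.08 1; 0 0 0 0 0 0.10 1; 0 0 0 0 0 0.12 1; 0 0 0 0 0 0.12 1; 0 0 0 0 0 0.12 1"

```text
time_s: 19.9
ee_pos: [0.6369, 0.149, 0.4407]
tool_rot: [-2.216, 2.222, -0.003]
wrist_force: [-0.2, 0.0, -0.0]
finger_gap: 0.0855
grasp_force: 0.0
```

```bash
python3 - <<'E'
from tp import *
tp(); snap('wrist','w9'); snap('scene','s9'); snap('side','d9')
for f in('w9','s9','d9'):
  X,im=cloud(f);m=(X[...,2]>.26)&(X[...,2]<.28)&(np.hypot(X[...,0]-.636,X[...,1]-.149)<.06)
  q=X[m][:,:2]
  if len(q)<20: continue
  c=q.mean(0); e=np.linalg.svd(q-c,full_matrices=0)[2][0]; print(f,len(q),c,np.degrees(np.arctan2(e[1],e[0])))
  m=(X[...,2]>.135)&(X[...,2]<.162)&(np.hypot(X[...,0]-.368,X[...,1]+.29)<.07); q=X[m]
  if len(q)>20: print('lantern',cv2.minAreaRect((q[:,:2]*1000).astype(np.float32)),np.median(q[:,2]))
E
```

```text
t 19.9 p [0.6369 0.149  0.4407] yaw 179.9 z [ 0.004  0.001 -1.   ] j [ 13.2  28.8  33.9  94.8   0.  -76.7] F [-0.2  0.  -0. ] M [ 0.03  0.02 -0.01] gap 0.0855 g 0.0
w9 1651 [0.63463383 0.1451555 ] 90.12971040529949
s9 170 [0.6395276  0.14781484] 90.23914399415071
lantern ((373.18133544921875, -288.14703369140625), (86.8575668334961, 15.833891868591309), 20.023391723632812) 0.14992411771828879
d9 230 [0.63262491 0.15231245] 90.02176107489186
lantern ((367.2102966308594, -289.2601623535156), (84.23004913330078, 18.58512306213379), 22.388465881347656) 0.14786316950461287
```

The bar is at 90°, the lantern is in place and the arm is clear. Handing in.

```bash
python3 -c "
from rig import order
print(order.hand_in())"
```

```text
the job is handed in; nothing more can be done
None
```

The job is handed in (no verdict came back): the lantern stands upright within about 5 mm of the mat's centre, and the screw was turned clockwise to its stop, then backed off to a measured 90°, with the gripper clear of everything.

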